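# Set out the reagent troughs in their locating fences

## Task

Set up the bench for a pipetting run: pull the cabinet's top drawer fully open, take out every trough with a blue, yellow, green or red lid (there may be three or four), and stand each in the fence of its own colour, pushed square and flush against both rails of the corner. Leave the grey-lidded spare in the drawer, push the drawer fully shut, and leave the other things on the bench where they are.

Things in the scene. Friction and masses are not known exactly. Their poses are not given: they have to be found in the camera images.
- cabinet: white two-drawer bench cabinet standing fixed on the bench, 220 deep (its x) x 380 wide (its y) x 170 high; origin at the centre of its underside; its front looks along its own -x. Only the top drawer is used. The shell's front edge is 95 in front of the origin, the drawer fronts' outer face 110.
- drawer (a joint): travel of the top drawer in m: 0 = shut, 0.13 = fully open; it slides out along the cabinet's -x, against about 1 N of friction, and stays where it is left. It may start slightly ajar.
- drawer_handle (a point): middle of the top drawer's steel bar handle: horizontal round bar 11 thick, about 120 long, parallel to the drawer front (cabinet y); its axis stands 35 in front of the drawer front and 38 below the cabinet's top, so it can be pinched from above with one finger behind the bar. Moves with the drawer, axes as the cabinet's.
- drawer_floor (a point): centre of the top drawer's inner floor (its upper surface), moves with the drawer, axes as the cabinet's. The inside is 130 (x) by 340 (y); side and rear walls 17 high above the floor, the front panel 54 above the floor. Troughs start on this floor side by side, long sides roughly along the slide.
- trough_blue_center (a point): centre (half-way up, 25 above the underside) of the reagent trough with the blue lid: white lidded block 90 long (x) x 46 wide (y) x 28 high, with an upright gripping rib of the lid's colour in the middle of the lid, 40 long (x), 12 thick (y), 22 high, so 50 high in all; about 120 g. z up. It starts in the top drawer, or is absent in some starts.
- trough_yellow_center (a point): centre (half-way up, 25 above the underside) of the reagent trough with the yellow lid: white lidded block 90 long (x) x 46 wide (y) x 28 high, with an upright gripping rib of the lid's colour in the middle of the lid, 40 long (x), 12 thick (y), 22 high, so 50 high in all; about 120 g. z up. It starts in the top drawer, or is absent in some starts.
- trough_green_center (a point): centre (half-way up, 25 above the underside) of the reagent trough with the green lid: white lidded block 90 long (x) x 46 wide (y) x 28 high, with an upright gripping rib of the lid's colour in the middle of the lid, 40 long (x), 12 thick (y), 22 high, so 50 high in all; about 120 g. z up. It starts in the top drawer, or is absent in some starts.
- trough_red_center (a point): centre (half-way up, 25 above the underside) of the reagent trough with the red lid: white lidded block 90 long (x) x 46 wide (y) x 28 high, with an upright gripping rib of the lid's colour in the middle of the lid, 40 long (x), 12 thick (y), 22 high, so 50 high in all; about 120 g. z up. It starts in the top drawer, or is absent in some starts.
- trough_grey_center (a point): centre (half-way up, 25 above the underside) of the reagent trough with the grey lid: white lidded block 90 long (x) x 46 wide (y) x 28 high, with an upright gripping rib of the lid's colour in the middle of the lid, 40 long (x), 12 thick (y), 22 high, so 50 high in all; about 120 g. z up. A spare that starts in the top drawer and stays there.
- fence_blue_seat (a point): where the centre of the blue-lidded trough (half-way up, 25 above the bench) lies when it is home in the blue locating fence; axes are the fence's: the fence is an L of blue rails 8 thick and 18 high fixed on the bench, the inner face of the end rail 45 from here on +x (the far end), that of the side rail 23 from here on +y (left). The other two sides are open, and the trough stands on the bench itself (a paper-thin coloured mark lies there).
- fence_yellow_seat (a point): where the centre of the yellow-lidded trough (half-way up, 25 above the bench) lies when it is home in the yellow locating fence; axes are the fence's: the fence is an L of yellow rails 8 thick and 18 high fixed on the bench, the inner face of the end rail 45 from here on +x (the far end), that of the side rail 23 from here on +y (left). The other two sides are open, and the trough stands on the bench itself (a paper-thin coloured mark lies there).
- fence_green_seat (a point): where the centre of the green-lidded trough (half-way up, 25 above the bench) lies when it is home in the green locating fence; axes are the fence's: the fence is an L of green rails 8 thick and 18 high fixed on the bench, the inner face of the end rail 45 from here on +x (the far end), that of the side rail 23 from here on +y (left). The other two sides are open, and the trough stands on the bench itself (a paper-thin coloured mark lies there).
- fence_red_seat (a point): where the centre of the red-lidded trough (half-way up, 25 above the bench) lies when it is home in the red locating fence; axes are the fence's: the fence is an L of red rails 8 thick and 18 high fixed on the bench, the inner face of the end rail 45 from here on +x (the far end), that of the side rail 23 from here on +y (left). The other two sides are open, and the trough stands on the bench itself (a paper-thin coloured mark lies there).
- tipbox: pipette-tip box, 85 x 120 x 73 high, grey with a yellow lid; a bystander to leave alone; origin at the centre of its underside
- bottle: white bottle with blue cap, 54 diameter, 110 high; a bystander to leave alone; origin at the centre of its underside when upright
- wellplate: white 96-well plate, 128 x 86 x 14; a bystander to leave alone; origin at the centre of its underside
- tuberack: orange tube rack, 120 x 60 x 57 high; a bystander to leave alone; origin at the centre of its underside
- marker: black marker pen lying down, 14 thick, about 130 long; a bystander to leave alone; origin at the centre of its underside
- beaker: glass beaker, 70 diameter, 80 high; a bystander to leave alone; origin at the centre of its underside when upright
- timer: small white timer, 60 x 75 x 24; a bystander to leave alone; origin at the centre of its underside
There are look-alikes about, which are no part of the job. Leave any orange look-alike of the part that bears fence_yellow_seat alone. Leave any purple look-alike of the part that bears fence_red_seat alone.

How it is judged:
By the outcome, as a careful person would: the job done as asked, in the order asked, and still so for the second after the job is handed in, with the robot touching nothing.
Of trough_blue, trough_yellow, trough_green, trough_red only 3 to 4 are there at a start; the rules pass over those that are not, and their reading is None.
At some moment in a run one of trough_blue, trough_yellow, trough_green, trough_red may be knocked a few centimetres aside while the robot is not near it.
It also fails if it takes over 210 s, if anything falls off the work surface, if the arm or the gripper's body presses on something with over 40 N, if the wrist force passes 120 N, or if a joint passes its speed limit or range.

## Robot

A 7-joint arm with a two-finger parallel gripper is mounted at the origin on the work surface. World frame = base frame: x ahead of the robot, y to its left, z up, the work surface at z = 0. Lengths are in m, angles in rad, forces in N, time in s.
With the tool pointing down it reaches from about 0.425 to 0.925 m from the base axis. Payload 6.8 kg.
Tool frame: the origin (TCP) lies at the very end of the fingers, on their centre line; the grasp point (between the pads) lies 19 mm behind it; z points along the fingers, y is the line along which they close (so a half turn about z gives the same grasp; the last joint's range is limited). The gripper opens to 85 mm and grips with 20 to 120 N. Pads are 22 mm wide; open, the fingers measure 114 mm over their backs; the gripper's body (76 mm by 85 mm) begins 54 mm behind the grasp point. The pads swing forward as they close: fully open they stand 13 mm farther back than shut.
Start: joints at [-1.271, 0.477, 0.022, 1.555, -0.011, 1.109, -0.083], TCP at [0.268, 0.62, 0.231] pointing down, gripper open.
Joint ranges: [-2.96, 2.96], [-0.34, 2.1], [-1.41, 1.46], [0.24, 2.44], [-1.37, 4.51], [0.17, 1.92], [-2.96, 2.96]. Speed limits (rad/s): [2.39, 2.39, 3.14, 3.14, 3.14, 3.14, 3.14].

## Interface

Orientations are given as a rotation vector (axis times angle).
In Python, from bench import monitor, optics, r gives the robot as it stands.
- The arm moves only by the shell command python3 -m crank 'ROWS' [OPENING] [FORCE]. ROWS is JSON, a list of rows, each a list of 2 entries, a list of its own where there are three numbers: the shift along the tool's x, y, z in cm, then the turn, a rotation vector about the tool's x, y, z in rad. A call has 1 to 5 rows; each row shifts and turns the commanded pose from where the row before left it, along the tool's axes as they then stand; what a row does not reach is not made up. A row lasts 1/10 s, in which the tool goes at most 50 mm and 8.59 degrees, less where a joint would pass 70% of its speed; a pose out of reach is approached as far as the arm can. A call is refused whole if a number of a shift passes 5 or a number of a turn 0.15, either way. A call with a gripper value outside its range is refused whole. OPENING is the finger opening in cm, from 0 to 8.54, set as the call begins (- or left out, the last holds). The fingers move at their own pace and stop on an object; FORCE is the grip in N (left out, the last holds). Time passes only in rows, so rows that do not move let the fingers close. It gives the time, the measured TCP pose, the force, the opening and the grip force at its end, in the units of the state.
- monitor.get_obs(): the state, without advancing time (a new reading comes with each control period).
- optics.grab_frame(name): name is "side" or "top" or "wrist"; returns (picture, depth): 400x640x3 uint8, red, green, blue; 400x640 float32, m along the optical axis (not along the pixel's ray), 0 where there is no reading.
- optics.camera_model(name): a dict with "vertical_fov" (degrees; the focal length in pixels is half the picture's height over the tangent of half this angle, whatever the lens; pixels are square), "cx", "cy" (the principal point, pixels), "R" (3x3) and "t" (3): a world point X has camera coordinates R X + t; the wrist camera has in their place "hand_eye" (4x4, takes a point from camera to tool coordinates, whose origin is the TCP and whose axes are the flange's). Camera axes: x right, y down, z forward; pixel columns grow to the right and rows downward; lengths in m; the calibration is good to about 2 mm. A picture is of the moment at which its call begins: read the wrist's pose just before it. camera_model takes no time and is no camera call.
- r.hand_in(): hands the job in; it is judged then, once.
The state is a dict: "clock": time; "joints": joint angles; "qvel": joint speeds; "tau": joint torques, N m; "tcp_pos": TCP position; "orientation": TCP orientation; "contact_force": force on the tool from outside, world axes, zero at the start; "moment": the same for the moment, N m; "grip_width": finger opening in m; "gripper_force": force on a finger pad.
Only numpy, scipy, OpenCV 4.12 (cv2) and the standard library are available. Lean on these libraries where they do the work, as an engineer would, in place of code of your own. Each camera call takes 0.05 s, during which the arm holds its last target. There are 200 camera calls.

## Working session

There is one attempt and no reset: what is moved stays moved. The work goes in short steps, Python scripts to look and compute and a shell command to move; the robot and the scene stay as the last step left them, time stands still between calls to the robot, and variables do not carry over. Pictures are saved under pics/ and viewed, at most 14 in all, crops included, and the job is handed in when it is done.

```bash
ls; mkdir -p pics; python3 - <<'E'
from bench import monitor, optics, r
import cv2,numpy as np
o=monitor.get_obs();print(o)
for n in("top","side","wrist"):
    p,d=optics.grab_frame(n);cv2.imwrite(f"pics/{n}0.png",p[...,::-1]);np.save(f"pics/{n}0.npy",d);print(n,optics.camera_model(n))
E
```

```text
pics
{'clock': 0.0, 'joints': array([-1.27109025,  0.47782684,  0.02230505,  1.55647429, -0.01151103,
        1.10926541, -0.08309172]), 'qvel': array([-0.00026066, -0.0001187 , -0.00057844,  0.000642  , -0.00029796,
        0.00112406,  0.00099959]), 'tau': array([-8.49341359e-04, -5.96459413e+01,  1.60752095e+00, -2.81205386e+01,
        1.23738527e-02,  9.10616247e-03,  2.01133821e-05]), 'tcp_pos': array([0.26745724, 0.61910129, 0.23029745]), 'orientation': array([-6.36011736e-01, -3.07626937e+00,  2.87063485e-03]), 'contact_force': array([ 0.3005262 ,  0.76355359, -0.10270308]), 'moment': array([0.03577968, 0.00380183, 0.05000538]), 'gripper_force': 0.0, 'grip_width': 0.08549268832928403}
top {'vertical_fov': 57.707362414048205, 'cx': 321.0335006435863, 'cy': 205.33859366929485, 'R': array([[-0.01577416, -0.99986676, -0.00420051],
       [-0.99491255,  0.01611378, -0.09944524],
       [ 0.09949967,  0.00261048, -0.99503417]]), 't': array([0.0697656 , 0.51965087, 1.25780814])}
side {'vertical_fov': 48.50920482273231, 'cx': 319.48544960565386, 'cy': 201.88538392333135, 'R': array([[ 0.78956043, -0.61361539,  0.00839524],
       [-0.43821011, -0.57333191, -0.69228781],
       [ 0.42961171,  0.54292418, -0.72157266]]), 't': array([-0.38490098,  0.35858323,  1.07406505])}
wrist {'vertical_fov': 63.85043795277188, 'cx': 318.52060180707446, 'cy': 193.13613610253876, 'hand_eye': array([[ 2.31472506e-04, -9.59449767e-01, -2.81879570e-01,
         7.08076489e-02],
       [ 9.99999237e-01, -1.20028263e-04,  1.22972168e-03,
         6.33805678e-04],
       [-1.21368970e-03, -2.81879639e-01,  9.59449006e-01,
        -1.41922332e-01],
       [ 0.00000000e+00,  0.00000000e+00,  0.00000000e+00,
         1.00000000e+00]])}
```

View pics/top0.png

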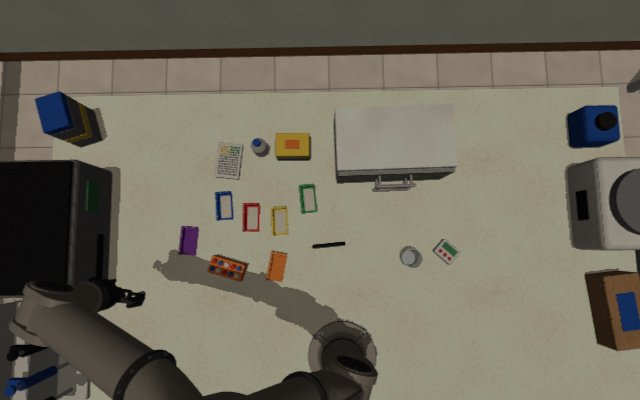

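View pics/side0.png

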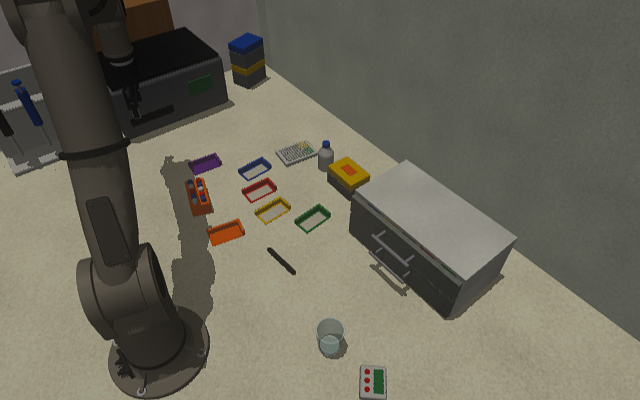

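Top view: cabinet around (395,140), with its handle at (395,184). The fences are blue (224,206), red (251,217), yellow (280,220) and green (307,198). The orange and purple look-alikes are at (277,265) and (188,240). Next I'll measure these.

```bash
cat > h.py <<'E'
from bench import monitor, optics, r
import cv2,numpy as np
from scipy.spatial.transform import Rotation as Ro
W,H=640,400
def cam(n):
    m=optics.camera_model(n); f=200/np.tan(np.radians(m["vertical_fov"]/2)); K=np.array([[f,0,m["cx"]],[0,f,m["cy"]],[0,0,1]])
    if n=="wrist":
        o=monitor.get_obs(); T=np.eye(4);T[:3,:3]=Ro.from_rotvec(o["orientation"]).as_matrix();T[:3,3]=o["tcp_pos"]
        C=T@m["hand_eye"]
    else:
        C=np.eye(4);C[:3,:3]=m["R"].T;C[:3,3]=-m["R"].T@m["t"]
    return K,C
def look(n,name=None):
    K,C=cam(n);p,d=optics.grab_frame(n)
    if name: cv2.imwrite(f"pics/{name}.png",p[...,::-1])
    return p,d,K,C
def onplane(uv,z,K,C):
    uv=np.atleast_2d(np.asarray(uv,float));v=np.c_[uv,np.ones(len(uv))]@np.linalg.inv(K).T@C[:3,:3].T
    return C[:3,3]+v*((z-C[2,3])/v[:,2])[:,None]
def cloud(d,K,C):
    v,u=np.mgrid[:H,:W];q=np.stack([u,v,np.ones_like(u)],-1)@np.linalg.inv(K).T*d[...,None]
    return q@C[:3,:3].T+C[:3,3]
HUE={"blue":(100,130),"yellow":(22,35),"green":(45,90),"red":(0,8)}
def mask(p,c,s=120,v=50):
    h=cv2.cvtColor(p,cv2.COLOR_RGB2HSV);a,b=HUE[c];m=(h[...,0]>=a)&(h[...,0]<=b)
    if c=="red": m|=h[...,0]>=172
    return m&(h[...,1]>s)&(h[...,2]>v)
def go(pos,yaw):
    """tool-down pose: tool x axis at world yaw. prints row deltas in current tool frame: shift cm, turn"""
    o=monitor.get_obs();R=Ro.from_rotvec(o["orientation"]).as_matrix()
    c,s=np.cos(yaw),np.sin(yaw);G=np.array([[c,s,0],[s,-c,0],[0,0,-1]])
    print("t%.1f"%o["clock"],"tcp",o["tcp_pos"].round(4),"shift cm",(R.T@(np.array(pos)-o["tcp_pos"])*100).round(2),"turn",Ro.from_matrix(R.T@G).as_rotvec().round(3),"F",o["contact_force"].round(1),"w %.4f"%o["grip_width"],"yaw %.3f"%np.arctan2(R[1,0],R[0,0]))
def rect(P): 
    (c,s,a)=cv2.minAreaRect((P[:,:2]*1000).astype(np.float32)); return np.round(c,1),np.round(s,1),round(a,2)
E
python3 - <<'E'
from h import *
p,d,K,C=look("top")
X=cloud(d,K,C)
m=(abs(X[...,2]-.17)<.012)&(X[...,0]>.4)&(abs(X[...,1])<.5)
m=cv2.morphologyEx(m.astype(np.uint8),cv2.MORPH_OPEN,np.ones((5,5)));print("cab",rect(X[m>0]),X[m>0].mean(0))
m=(abs(X[...,2]-.132)<.02)&(X[...,0]>.4)&(abs(X[...,1]+.2)<.2)&(X[...,0]<.62);print("handle",m.sum(),rect(X[m]),np.median(X[m],0))
for c in HUE:
    mm=mask(p,c).astype(np.uint8);n,l,st,ce=cv2.connectedComponentsWithStats(mm)
    for i in range(1,n):
        if st[i,4]>40:
            v,u=np.where(l==i);P=onplane(np.c_[u,v],.012,K,C)
            if .2<P[:,0].mean()<.9 and abs(P[:,1].mean())<.6: print(c,st[i],rect(P),X[v,u,2].mean().round(3))
go([.5,0,.2],0)
E
```

```text
cab (array([ 723.1, -181. ]), array([210.3, 381. ]), 1.16) [ 0.72216096 -0.180672    0.17074109]
handle 411 (array([ 585.9, -184.4]), array([ 41.9, 365.2]), 0.95) [ 0.60320986 -0.18272008  0.13590696]
blue [216 191  17  29 124] (array([528.7, 409.6]), array([98. , 56.8]), 4.29) 0.03
yellow [276 133  34  25 648] (array([744.5, 162.1]), array([120.6,  89.2]), 89.02) 0.077
yellow [271 206  17  30 213] (array([471.5, 212.2]), array([101.7,  56.6]), 3.84) 0.015
green [300 185   5  28  61] (array([547.9, 130.6]), array([98.3,  9.7]), 3.92) 0.015
red [243 203  17  28 218] (array([486.3, 312. ]), array([97.4, 57.3]), 0.07) 0.009
t0.2 tcp [0.2675 0.6193 0.2307] shift cm [-45.9  -47.63   3.13] turn [-0.000e+00  2.000e-03  2.734e+00] F [-0.2  0.   0. ] w 0.0855 yaw 2.734
```

```bash
python3 -m crank '[[[0,0,0],[0,0,0.143]],[[0,0,0],[0,0,0.143]],[[0,0,0],[0,0,0.143]],[[0,0,0],[0,0,0.143]]]'
python3 -m crank '[[[0,0,0],[0,0,0.143]],[[0,0,0],[0,0,0.143]],[[0,0,0],[0,0,0.143]],[[0,0,0],[0,0,0.143]]]' 2.5
python3 -m crank '[[[-3.5,2.3,-0.5],[0,0,0]],[[-3.5,2.3,-0.5],[0,0,0]],[[-3.5,2.3,-0.5],[0,0,0]],[[-3.5,2.3,-0.5],[0,0,0]],[[-3.5,2.3,-0.5],[0,0,0]]]'
python3 -m crank '[[[-3.5,2.3,-0.5],[0,0,0]],[[-3.5,2.3,-0.5],[0,0,0]],[[-3.5,2.3,-0.5],[0,0,0]],[[-3.5,2.3,-0.5],[0,0,0]],[[-3.5,2.3,-0.5],[0,0,0]]]'
python3 -m crank '[[[0,0,0],[0,0,0]],[[0,0,0],[0,0,0]]]'
python3 - <<'E'
from h import *
p,d,K,C=look("wrist","w1")
go([.5706,-.1841,.2],1.591); print(monitor.get_obs()["joints"].round(2))
E
```

```text
clock: 0.6
tcp_pos: [0.2676, 0.6195, 0.2311]
orientation: [1.486, 2.768, -0.001]
contact_force: [-0.1, 0.2, -0.4]
grip_width: 0.0851
gripper_force: 0.0
clock: 1.0
tcp_pos: [0.2676, 0.6195, 0.231]
orientation: [2.207, 2.236, -0.001]
contact_force: [0.4, 0.4, -0.5]
grip_width: 0.0282
gripper_force: 0.0
clock: 1.5
tcp_pos: [0.3867, 0.4453, 0.2564]
orientation: [-2.2, -2.243, 0.0]
contact_force: [2.0, 0.3, -0.1]
grip_width: 0.025
gripper_force: 0.0
clock: 2.0
tcp_pos: [0.5049, 0.2726, 0.2816]
orientation: [-2.2, -2.242, -0.0]
contact_force: [-0.2, 0.9, -0.1]
grip_width: 0.025
gripper_force: 0.0
clock: 2.2
tcp_pos: [0.5048, 0.2731, 0.2814]
orientation: [-2.203, -2.239, -0.0]
contact_force: [0.2, 0.9, -0.6]
grip_width: 0.0251
gripper_force: 0.0
t2.2 tcp [0.5039 0.2745 0.2811] shift cm [-45.98   5.8    8.09] turn [-0.001 -0.    -0.001] F [-1.6  0.6 -0.2] w 0.0252 yaw 1.590
[-0.95  0.28  0.43  1.77 -0.13  1.13 -0.47]
```

View pics/w1.png

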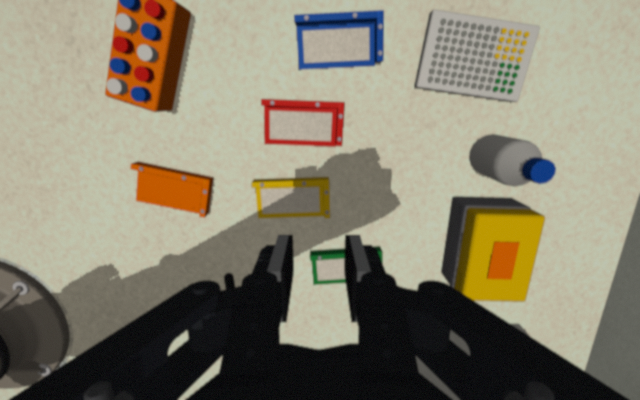

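Wrist view (world x right, y up): blue fence (340,40), red (304,122), yellow (292,198), green (345,267) behind the fingers. Rails are on the right (+x) and top (+y) sides.

```bash
cat >> h.py <<'E'
def fences(p,d,K,C,zmin=.010):
    X=cloud(d,K,C);res={}
    for c in HUE:
        mm=cv2.morphologyEx((mask(p,c,110,40)&(X[...,2]<.03)).astype(np.uint8),cv2.MORPH_CLOSE,np.ones((3,3)));n,l,st,ce=cv2.connectedComponentsWithStats(mm)
        i=1+np.argmax(st[1:,4]);v,u=np.where(l==i);z=X[v,u,2];hi=z>zmin
        P=onplane(np.c_[u,v][hi],.018,K,C);Q=onplane(np.c_[u,v][~hi],0,K,C)
        cc,s,a=rect(P);a=a-90 if s[1]>s[0] and a>45 else a
        a=(a+45)%90-45;R=np.array([[np.cos(np.radians(a)),-np.sin(np.radians(a))],[np.sin(np.radians(a)),np.cos(np.radians(a))]])
        L=(P[:,:2]*1000)@R; top=np.percentile(L,99.5,0); res[c]=R@(top-[53,31])
        print(c,len(P),len(Q),"rect",cc,s,"yaw",round(a,2),"seat(from outer)",res[c].round(1),"from rect",(cc-R@[4,4]).round(1), "mark",rect(Q)[:2] if len(Q) else '')
E
python3 - <<'E'
from h import *
p,d,K,C=look("wrist")
fences(p,d,K,C)
E
```

```text
blue 938 1098 rect [527.9 411.6] [98.4 54.5] yaw 3.49 seat(from outer) [524.2 407.5] from rect [524.2 407.4] mark (array([525.9, 408.9]), array([94.1, 49.4]))
yellow 729 674 rect [471.3 216.8] [99.9 55.9] yaw 3.83 seat(from outer) [468.3 213.3] from rect [467.6 212.5] mark (array([470.2, 214. ]), array([99.2, 56.2]))
green 174 155 rect [520.1 136.3] [46.6 10.1] yaw 7.9 seat(from outer) [493.2 106.1] from rect [516.7 131.8] mark (array([522.8, 108.4]), array([45.8, 51.6]))
red 731 929 rect [485.5 317.2] [51.8 99.6] yaw -1.28 seat(from outer) [481.9 312.1] from rect [481.4 313.3] mark (array([481.8, 315.2]), array([56.5, 93.5]))
```

```bash
python3 -m crank '[[[-4.6,0.58,0.2],[0,0,0]],[[-4.6,0.58,0.2],[0,0,0]],[[-4.6,0.58,0.2],[0,0,0]],[[-4.6,0.58,0.2],[0,0,0]],[[-4.6,0.58,0.2],[0,0,0]]]' >/dev/null
python3 -m crank '[[[-4.6,0.58,0.5],[0,0,0]],[[-4.6,0.58,0.5],[0,0,0]],[[-4.6,0.58,0.5],[0,0,0]],[[-4.6,0.58,0.5],[0,0,0]],[[-4.6,0.58,0.5],[0,0,0]]]' >/dev/null
python3 -m crank '[[[0,0,0],[0,0,0]],[[0,0,0],[0,0,0]]]'
python3 - <<'E'
from h import *
p,d,K,C=look("wrist","w2"); X=cloud(d,K,C)
m=(abs(X[...,2]-.134)<.012)&(abs(X[...,0]-.57)<.05)&(X[...,1]<-.12)&(X[...,1]>-.25)
u=np.where(m)
print(m.sum(),rect(X[m]),np.median(X[m],0))
go([.5706,-.1841,.113],1.591); print(monitor.get_obs()["joints"].round(2))
p,d,K,C=look("side","s2")
E
```

```text
clock: 3.5
tcp_pos: [0.571, -0.1843, 0.2456]
orientation: [-2.2, -2.241, 0.001]
contact_force: [0.6, 0.8, -0.1]
grip_width: 0.0252
gripper_force: 0.0
3043 (array([ 585.4, -182.7]), array([ 40.7, 125.3]), 0.89) [ 0.57341017 -0.1690554   0.13554522]
t3.5 tcp [ 0.5714 -0.1828  0.2457] shift cm [-0.14 -0.07 13.27] turn [-0.001 -0.001  0.001] F [-0.7  0.6 -0.7] w 0.0252 yaw 1.592
[-0.26  0.38  0.61  1.76 -0.25  1.08  0.46]
```

View pics/w2.png

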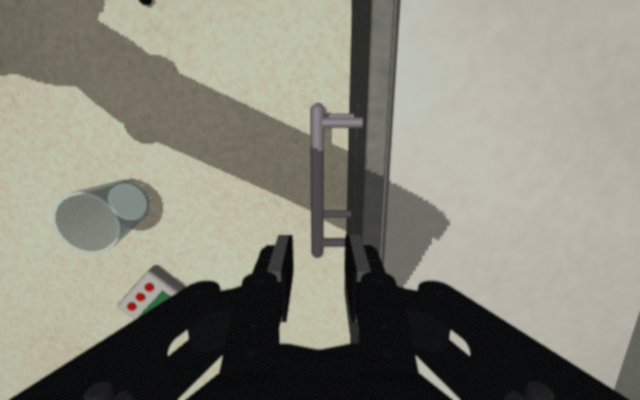

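The handle bar runs from (319,105) to (318,252) and is centred between the fingers, with a gap to the drawer front. I'll descend, pinch and pull.

```bash
python3 -m crank '[[[0,-0.05,4],[0,0,0]],[[0,0,4],[0,0,0]],[[0,0,3],[0,0,0]],[[0,0,2.2],[0,0,0]]]'
python3 -m crank '[[[0,0,0],[0,0,0]],[[0,0,0],[0,0,0]],[[0,0,0],[0,0,0]],[[0,0,0],[0,0,0]]]' 0.5 40
python3 -m crank '[[[0,-2.5,0],[0,0,0]],[[0,-2.5,0],[0,0,0]],[[0,-2.5,0],[0,0,0]],[[0,-2.5,0],[0,0,0]],[[0,-2.0,0],[0,0,0]]]'
python3 -m crank '[[[0,-0.5,0],[0,0,0]],[[0,-0.5,0],[0,0,0]],[[0,-0.2,0],[0,0,0]],[[0,0,0],[0,0,0]]]'
python3 - <<'E'
from h import *
go([.44,-.1867,.113],1.591)
E
```

```text
clock: 4.0
tcp_pos: [0.5712, -0.1813, 0.1137]
orientation: [-2.194, -2.246, -0.002]
contact_force: [-36.5, 20.5, 164.5]
grip_width: 0.0251
gripper_force: 89.4
clock: 4.4
tcp_pos: [0.5702, -0.1819, 0.1147]
orientation: [-2.194, -2.245, -0.001]
contact_force: [-4.4, 0.6, 6.0]
grip_width: 0.0099
gripper_force: 39.3
clock: 4.9
tcp_pos: [0.4507, -0.184, 0.1147]
orientation: [-2.195, -2.247, -0.004]
contact_force: [1.9, 1.0, 2.6]
grip_width: 0.0094
gripper_force: 41.6
clock: 5.3
tcp_pos: [0.4402, -0.1843, 0.1146]
orientation: [-2.195, -2.246, -0.004]
contact_force: [0.7, 6.8, 5.2]
grip_width: 0.0091
gripper_force: 42.0
t5.3 tcp [ 0.4402 -0.1843  0.1146] shift cm [-0.24 -0.02  0.16] turn [ 0.001 -0.002  0.003] F [0.7 6.8 5.2] w 0.0091 yaw 1.594
```

The descent read 164 N. Something above the fingertips, probably the gripper knuckle, touched the cabinet's top edge. That's logged, and I'll stay higher there from now on. Next I'll check the drawer's end stop, release and look.

```bash
python3 -m crank '[[[0,-0.15,0],[0,0,0]],[[0,-0.15,0],[0,0,0]],[[0,0,0],[0,0,0]]]'
python3 -m crank '[[[0,0,0],[0,0,0]],[[0,0,0],[0,0,0]],[[0,0,0],[0,0,0]]]' 2.5
python3 -m crank '[[[0,0,-2],[0,0,0]],[[0,0,-3],[0,0,0]],[[0,0,-5],[0,0,0]],[[0,0,-5],[0,0,0]],[[0,0,-3],[0,0,0]]]'
python3 -m crank '[[[0,0,0],[0,0,0]],[[0,0,0],[0,0,0]]]'
python3 - <<'E'
from h import *
go([.5,-.18,.25],3.1416);print(monitor.get_obs()["joints"].round(2))
p,d,K,C=look("top","t3"); 
cv2.imwrite("pics/t3.png",cv2.resize(p[90:290,200:480,::-1],(784,560)))
E
```

```text
clock: 5.6
tcp_pos: [0.4401, -0.1844, 0.1147]
orientation: [2.192, 2.245, 0.007]
contact_force: [10.1, 6.0, -5.7]
grip_width: 0.0094
gripper_force: 40.9
clock: 5.9
tcp_pos: [0.4354, -0.1871, 0.1142]
orientation: [-2.199, -2.243, 0.001]
contact_force: [-0.7, -0.5, 0.2]
grip_width: 0.0251
gripper_force: 0.0
clock: 6.4
tcp_pos: [0.4361, -0.1883, 0.2977]
orientation: [2.199, 2.239, 0.004]
contact_force: [1.5, -0.7, -0.4]
grip_width: 0.0254
gripper_force: 0.0
clock: 6.6
tcp_pos: [0.4354, -0.1873, 0.2944]
orientation: [2.2, 2.242, 0.002]
contact_force: [-0.0, 0.2, -0.6]
grip_width: 0.0251
gripper_force: 0.0
t6.6 tcp [ 0.4354 -0.1873  0.2944] shift cm [0.61 6.47 4.44] turn [ 1.000e-03  0.000e+00 -1.552e+00] F [-0.   0.2 -0.6] w 0.0251 yaw 1.590
[-0.36  0.07  0.68  1.97 -0.05  1.12  0.36]
```

View pics/t3.png

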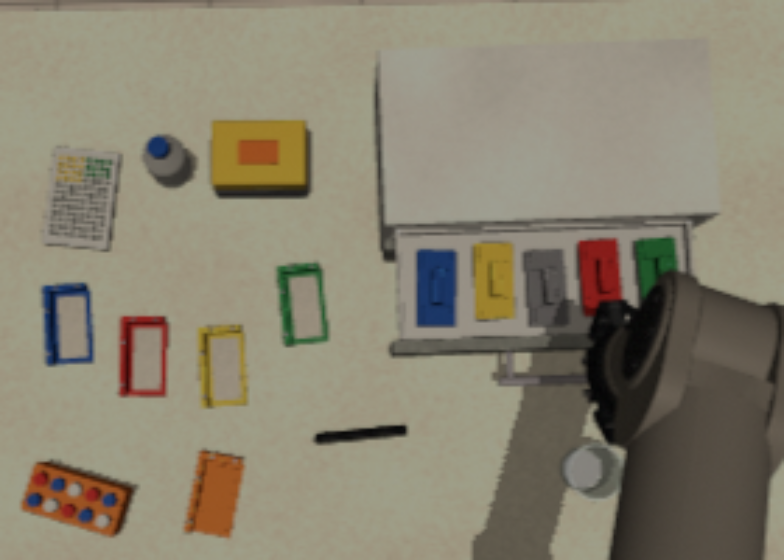

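Drawer is open, with all four plus grey inside. Left to right the ribs in the crop are blue (437,286), yellow (493,279), grey (545,280), red (600,272) and green (658,262). I'll turn the hand to yaw π and look from close by.

```bash
python3 -m crank '[[[0,0,0],[0,0,-0.141]],[[0,0,0],[0,0,-0.141]],[[0,0,0],[0,0,-0.141]],[[0,0,0],[0,0,-0.141]],[[0,0,0],[0,0,-0.141]]]' 4.0 >/dev/null
python3 -m crank '[[[0,0,0],[0,0,-0.141]],[[0,0,0],[0,0,-0.141]],[[0,0,0],[0,0,-0.141]],[[0,0,0],[0,0,-0.141]],[[0,0,0],[0,0,-0.141]]]' >/dev/null
python3 -m crank '[[[0,0,0],[0,0,-0.141]],[[-4.5,0,0],[0,0,0]],[[-4.5,0,0],[0,0,0]],[[-4.5,0,0],[0,0,0]]]' > /dev/null
python3 -m crank '[[[0,0,0],[0,0,0]],[[0,0,0],[0,0,0]]]'
cat >> h.py <<'E'
def troughs(p,d,K,C,want=HUE,s=110,box=(.45,.64,-.4,.05,.05)):
    X=cloud(d,K,C);x0,x1,y0,y1,zm=box;B=(X[...,0]>x0)&(X[...,0]<x1)&(X[...,1]>y0)&(X[...,1]<y1)&(X[...,2]>zm)
    for c in want:
        m=mask(p,c,s,30)&B;z=X[...,2][m]
        if m.sum()<80: print(c,"none");continue
        zt=np.percentile(z,97);rib=m&(X[...,2]>zt-.008);lid=m&(X[...,2]<zt-.015)
        rib=cv2.morphologyEx(rib.astype(np.uint8),cv2.MORPH_OPEN,np.ones((3,3)))>0
        v,u=np.where(rib);P=onplane(np.c_[u,v],zt,K,C)
        print(c,"ztop %.3f"%zt,"rib",rect(P),"lid z %.3f"%np.median(X[...,2][lid]),rect(X[lid]))
E
python3 - <<'E'
from h import *
p,d,K,C=look("wrist","w4"); troughs(p,d,K,C)
go([.55,-.18,.25],3.1416);print(monitor.get_obs()["joints"].round(2))
E
```

```text
clock: 8.25
tcp_pos: [0.5699, -0.1873, 0.2913]
orientation: [-0.001, -3.136, 0.001]
contact_force: [-0.1, 0.1, 0.2]
grip_width: 0.0401
gripper_force: 0.0
blue ztop 0.150 rib (array([550.6, -52.8]), array([14.9, 39.9]), 88.26) lid z 0.128 (array([550.4, -51.5]), array([45.8, 87.7]), 87.36)
yellow ztop 0.150 rib (array([ 557.8, -119.3]), array([13.4, 40.2]), 89.73) lid z 0.128 (array([ 558. , -118.3]), array([88.3, 45.7]), 0.02)
green ztop 0.150 rib (array([ 560.1, -309. ]), array([40. , 14.7]), 3.67) lid z 0.128 (array([ 559.9, -310.1]), array([86.9, 45.1]), 3.76)
red ztop 0.150 rib (array([ 559.6, -241.9]), array([40.5, 13.1]), 2.0) lid z 0.128 (array([ 559.6, -242.7]), array([88.4, 45.2]), 1.99)
t8.3 tcp [ 0.5692 -0.1878  0.2921] shift cm [1.9  0.78 4.22] turn [-0.    -0.004 -0.002] F [-0.9  0.4 -0.3] w 0.0402 yaw 3.140
[-0.24  0.34  0.59  1.7  -0.2   1.17  1.97]
```

View pics/w4.png

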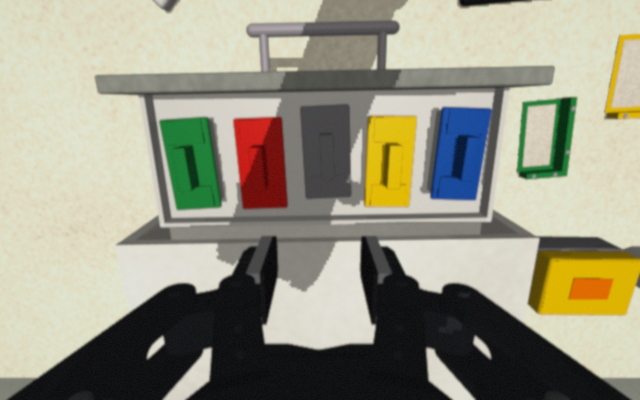

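All heights agree: floor .100, lid .128, rib top .150. I'll grasp blue with TCP z at about .131.

```bash
python3 -m crank '[[[0.5,4.5,0],[0,0,0.044]],[[0.5,4.5,1],[0,0,0]],[[0.5,4.5,4],[0,0,0]],[[0.1,0.4,5],[0,0,0]]]' 4.0 30
python3 -m crank '[[[0,0,0],[0,0,0]],[[0,0,0],[0,0,0]]]'
python3 - <<'E'
from h import *
go([.5506,-.0521,.131],3.1416-.046)
E
```

```text
clock: 8.7
tcp_pos: [0.5601, -0.0502, 0.2025]
orientation: [0.06, 3.136, 0.007]
contact_force: [2.0, 0.2, -0.8]
grip_width: 0.0399
gripper_force: 0.0
clock: 8.9
tcp_pos: [0.5581, -0.0574, 0.2019]
orientation: [-0.074, -3.139, 0.001]
contact_force: [0.6, -0.6, 0.4]
grip_width: 0.0402
gripper_force: 0.0
t8.9 tcp [ 0.5581 -0.0574  0.2019] shift cm [0.76 0.5  7.09] turn [-0.001 -0.002 -0.001] F [ 0.6 -0.6  0.4] w 0.0402 yaw 3.095
```

```bash
python3 -m crank '[[[0.75,0.5,3],[0,0,0]],[[0,0,2.5],[0,0,0]],[[0,0,1.6],[0,0,0]],[[0,0,0],[0,0,0]]]'
python3 -m crank '[[[0,0,0],[0,0,0]],[[0,0,0],[0,0,0]],[[0,0,0],[0,0,0]],[[0,0,0],[0,0,0]]]' 0 50
python3 -m crank '[[[0,0,-1],[0,0,0]],[[0,0,-3],[0,0,0]],[[0,0,-3.5],[0,0,0]],[[0,0,-1],[0,0,0]]]'
python3 - <<'E'
from h import *
a=np.radians(3.5);s=np.array([.5242,.4075]);R=np.array([[np.cos(a),-np.sin(a)],[np.sin(a),np.cos(a)]])
b=s+R@[-.006,-.006];go([b[0],b[1],.20],np.pi+a)
E
```

```text
clock: 9.3
tcp_pos: [0.5521, -0.0524, 0.1312]
orientation: [0.075, 3.141, -0.001]
contact_force: [0.2, 0.2, 0.6]
grip_width: 0.0399
gripper_force: 0.0
clock: 9.7
tcp_pos: [0.5538, -0.0513, 0.1327]
orientation: [0.071, 3.137, 0.0]
contact_force: [-1.6, -0.3, 6.4]
grip_width: 0.0109
gripper_force: 49.8
clock: 10.1
tcp_pos: [0.554, -0.051, 0.2197]
orientation: [0.071, 3.135, 0.001]
contact_force: [0.5, 0.3, -1.4]
grip_width: 0.0107
gripper_force: 48.9
t10.1 tcp [ 0.554  -0.051   0.2197] shift cm [ 5.61 45.01  1.97] turn [ 0.001  0.006 -0.107] F [ 0.5  0.3 -1.4] w 0.0107 yaw 3.096
```

```bash
python3 -m crank '[[[0.47,3.75,0],[0,0,0]],[[0.47,3.75,0],[0,0,0]],[[0.47,3.75,0],[0,0,0]],[[0.47,3.75,0],[0,0,0]],[[0.47,3.75,0],[0,0,0]]]' >/dev/null
python3 -m crank '[[[0.47,3.75,0],[0,0,0]],[[0.47,3.75,0],[0,0,0]],[[0.47,3.75,0],[0,0,0]],[[0.47,3.75,0],[0,0,0]],[[0.47,3.75,0],[0,0,0]]]' >/dev/null
python3 -m crank '[[[0.47,3.75,2],[0,0,0]],[[0.47,3.75,4],[0,0,0]],[[0,0,4],[0,0,-0.107]],[[0,0,0],[0,0,0]]]'
python3 - <<'E'
from h import *
p,d,K,C=look("wrist","w5"); fences(p,d,K,C)
a=np.radians(3.5);s=np.array([.5272,.4075]);R=np.array([[np.cos(a),-np.sin(a)],[np.sin(a),np.cos(a)]])
b=s+R@[-.006,-.006];go([b[0],b[1],.033],np.pi+a)
E
```

```text
clock: 11.5
tcp_pos: [0.5117, 0.397, 0.1133]
orientation: [0.104, -3.131, 0.011]
contact_force: [0.6, -1.5, -2.0]
grip_width: 0.0112
gripper_force: 49.0
blue 352 0 rect [517.4 435.9] [49.9  4.7] yaw 3.91 seat(from outer) [490.7 405.3] from rect [513.7 431.6] mark 
yellow 2789 2735 rect [470.4 221.2] [ 58.4 102.7] yaw -0.14 seat(from outer) [468.3 217.9] from rect [466.4 217.2] mark (array([471.9, 207.8]), array([105.6,  67. ]))
green 536 648 rect [566.9 150.5] [16.  61.3] yaw -11.47 seat(from outer) [539.3 129.4] from rect [562.2 147.4] mark (array([561. , 132.7]), array([77.7, 10.1]))
red 2193 2370 rect [485.  317.9] [ 54.8 100.8] yaw -1.63 seat(from outer) [482.1 314. ] from rect [480.9 314. ] mark (array([486.1, 314.2]), array([ 56.2, 101.5]))
t11.6 tcp [0.5143 0.3966 0.1166] shift cm [-0.8   0.44  8.36] turn [-0.004 -0.005 -0.   ] F [ 0.2 -0.5 -1.2] w 0.0109 yaw -3.081
```

View pics/w5.png

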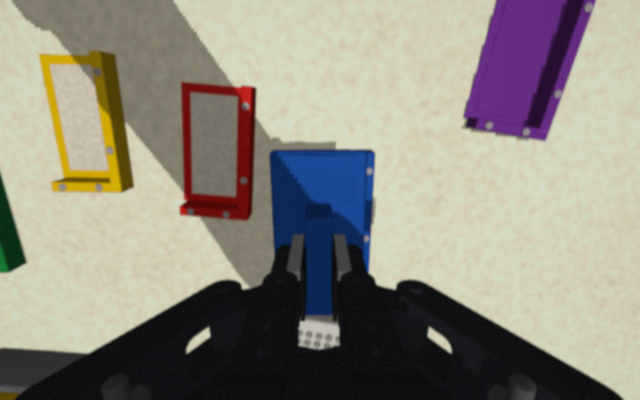

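Picture: trough blue (322,200) hangs over the blue fence, with its side rail just visible at the right edge (370,200). Next: lower it and push into the corner.

```bash
python3 -m crank '[[[-0.8,0.4,3],[0,0,0]],[[0,0,3],[0,0,0]],[[0,0,1.5],[0,0,0]],[[0,0,0.6],[0,0,0]],[[0,0,0.3],[0,0,0]]]'
python3 -m crank '[[[-0.3,0,0],[0,0,0]],[[-0.3,0,0],[0,0,0]],[[-0.3,0,0],[0,0,0]],[[0,0,0],[0,0,0]]]'
python3 -m crank '[[[0,0.3,0],[0,0,0]],[[0,0.3,0],[0,0,0]],[[0,0.3,0],[0,0,0]],[[0,0,0],[0,0,0]]]'
python3 - <<'E'
from h import *
go([.5272,.4075,.033],np.pi+.061)
E
```

```text
clock: 12.05
tcp_pos: [0.5248, 0.4026, 0.0362]
orientation: [-0.095, 3.139, 0.001]
contact_force: [-0.2, 0.5, -1.5]
grip_width: 0.0105
gripper_force: 49.0
clock: 12.45
tcp_pos: [0.5294, 0.4036, 0.0355]
orientation: [0.099, -3.133, 0.001]
contact_force: [-10.5, -1.9, 4.7]
grip_width: 0.0108
gripper_force: 49.9
clock: 12.85
tcp_pos: [0.5292, 0.4088, 0.0344]
orientation: [0.096, -3.132, 0.009]
contact_force: [-8.9, -6.3, 2.1]
grip_width: 0.0106
gripper_force: 49.6
t12.8 tcp [0.5292 0.4088 0.0344] shift cm [ 0.2  -0.11  0.14] turn [-0.006 -0.008  0.   ] F [-8.9 -6.3  2.1] w 0.0106 yaw -3.081
```

```bash
python3 -m crank '[[[0,0,0.15],[0,0,0]],[[0,0,0],[0,0,0]]]'
python3 -m crank '[[[0.3,-0.2,0],[0,0,0]],[[0,0,0],[0,0,0]],[[0,0,0],[0,0,0]]]' 3
python3 -m crank '[[[0,0,-3],[0,0,0]],[[0,0,-4],[0,0,0]],[[0,0,-4],[0,0,0]],[[-3,0,-4],[0,0,0]],[[-4,0,0],[0,0,0]]]' 4
python3 -m crank '[[[0,0,0],[0,0,0]],[[0,0,0],[0,0,0]]]' 
cat >> h.py <<'E'
def check(p,d,K,C,cols):
    """trough lid+rib vs rail, in one view, with same yaw frame; heights from depth"""
    X=cloud(d,K,C)
    for c in cols:
        m=mask(p,c,110,30)&(X[...,0]<.66)&(X[...,1]>.05)&(abs(X[...,2])<.07);Z=X[...,2]
        lid=m&(abs(Z-.028)<.004);rib=m&(abs(Z-.050)<.004);rail=m&(abs(Z-.018)<.004)
        print(c,lid.sum(),rib.sum(),rail.sum())
        for nm,q,z in(("lid",lid,.028),("rib",rib,.05),("rail",rail,.018)):
            q=cv2.morphologyEx(q.astype(np.uint8),cv2.MORPH_OPEN,np.ones((2,2)))>0
            if q.sum()>20: v,u=np.where(q);print("  ",nm,rect(onplane(np.c_[u,v],z,K,C)),cv2.minAreaRect(np.c_[u,v].astype(np.float32))[0])
E
python3 - <<'E'
from h import *
p,d,K,C=look("wrist","w6"); check(p,d,K,C,["blue"]);fences(p,d,K,C)
go([.56,-.12,.22],np.pi)
E
```

```text
clock: 13.05
tcp_pos: [0.5291, 0.4088, 0.0336]
orientation: [0.096, -3.132, 0.009]
contact_force: [-10.9, -8.7, 7.3]
grip_width: 0.0108
gripper_force: 50.3
clock: 13.35
tcp_pos: [0.5305, 0.4108, 0.0346]
orientation: [-0.098, 3.138, 0.003]
contact_force: [-0.1, -0.1, 1.2]
grip_width: 0.03
gripper_force: 0.0
clock: 13.85
tcp_pos: [0.6021, 0.418, 0.1921]
orientation: [-0.102, 3.131, 0.013]
contact_force: [1.8, 0.2, 1.1]
grip_width: 0.0398
gripper_force: 0.0
clock: 14.05
tcp_pos: [0.6004, 0.414, 0.1837]
orientation: [-0.096, 3.139, 0.0]
contact_force: [-1.1, 0.1, -1.0]
grip_width: 0.0402
gripper_force: 0.0
blue 4602 754 924
   lid (array([527.2, 409.6]), array([88.1, 45.5]), 3.53) (318.0, 93.0)
   rib (array([526.8, 409.7]), array([39.3, 11.7]), 3.12) (318.0, 94.0)
   rail (array([528.5, 413.8]), array([99.1, 52.4]), 3.55) (323.7002258300781, 94.49200439453125)
blue 5557 1 rect [527.7 412.3] [98.7 53.8] yaw 3.85 seat(from outer) [523.6 407.5] from rect [524. 408.] mark (array([481.3, 380.8]), array([0., 0.]))
yellow 1318 1088 rect [491.9 219.5] [60.6 58.5] yaw 4.12 seat(from outer) [468.7 215.4] from rect [488.2 215.2] mark (array([488.4, 214.4]), array([63.3, 56.7]))
green 1524 763 rect [551.  138.6] [ 40.6 104.7] yaw -12.18 seat(from outer) [546.1 126. ] from rect [546.2 135.5] mark (array([545.6, 118.3]), array([50. , 99.7]))
red 1378 1217 rect [494.  318.4] [53.9 82.9] yaw -2.2 seat(from outer) [482.  314.6] from rect [489.8 314.6] mark (array([491.1, 314.5]), array([56.6, 85.6]))
t14.1 tcp [0.5991 0.4145 0.1832] shift cm [  7.22 -53.1   -3.68] turn [ 0.    -0.001  0.062] F [-0.2 -0.1 -0.4] w 0.0399 yaw -3.080
```

View pics/w6.png

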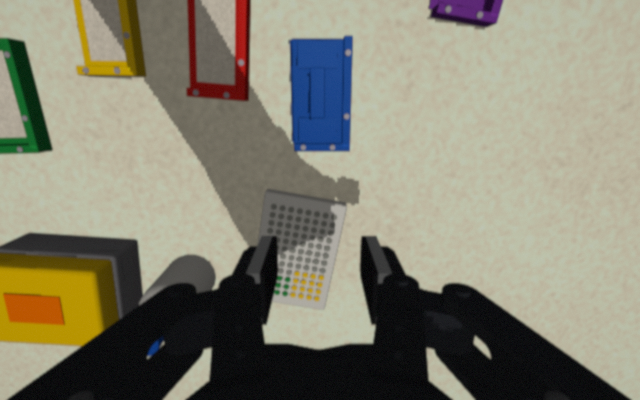

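Blue is seated: lid yaw 3.53° against rail 3.55°, offsets consistent with flush. Now yellow.

```bash
python3 -m crank '[[[0,0,-3],[0,0,0.062]],[[0.4,-4,-1],[0,0,0]],[[0.4,-4,0],[0,0,0]],[[0.4,-4,0],[0,0,0]],[[0.4,-4,0],[0,0,0]]]' >/dev/null
python3 -m crank '[[[0.4,-4,0],[0,0,0]],[[0.4,-4,0],[0,0,0]],[[0.4,-4,0],[0,0,0]],[[0.4,-4,0],[0,0,0]],[[0.4,-4,0],[0,0,0]]]' >/dev/null
python3 -m crank '[[[0,-4,0],[0,0,0]],[[0,-4,0],[0,0,0]],[[0,-4,0],[0,0,0]],[[0,-4,0],[0,0,0]]]'  >/dev/null
python3 -m crank '[[[0,0,0],[0,0,0]],[[0,0,0],[0,0,0]]]'
python3 - <<'E'
from h import *
p,d,K,C=look("wrist","w7"); troughs(p,d,K,C)
go([.5578,-.119,.132],np.pi)
E
```

```text
clock: 15.7
tcp_pos: [0.5627, -0.1058, 0.2233]
orientation: [-0.002, -3.141, -0.001]
contact_force: [0.6, 0.3, -0.0]
grip_width: 0.0402
gripper_force: 0.0
blue none
yellow ztop 0.150 rib (array([ 557.4, -118.2]), array([11.4, 40.3]), 89.41) lid z 0.128 (array([ 558.3, -117.1]), array([46.5, 88.8]), 89.78)
green ztop 0.150 rib (array([ 559.7, -306.8]), array([40.6, 17.9]), 2.86) lid z 0.128 (array([ 560.4, -310.4]), array([88.5, 46.8]), 3.75)
red ztop 0.150 rib (array([ 559.2, -240.1]), array([41. , 15.9]), 1.86) lid z 0.128 (array([ 559.9, -242. ]), array([88.7, 46.2]), 2.34)
t15.8 tcp [ 0.563  -0.1043  0.2232] shift cm [ 0.51 -1.48  9.12] turn [ 0.001 -0.001  0.001] F [ 0.2 -0.1  0.5] w 0.0398 yaw -3.140
```

```bash
python3 -m crank '[[[0.5,-1.4,3],[0,0,0]],[[0,0,3],[0,0,0]],[[0,0,2],[0,0,0]],[[0,0,1],[0,0,0]],[[0,0,0],[0,0,0]]]'
python3 -m crank '[[[0,0,0],[0,0,0]],[[0,0,0],[0,0,0]],[[0,0,0],[0,0,0]],[[0,0,0],[0,0,0]]]' 0 50
python3 -m crank '[[[0,0,-1],[0,0,0]],[[0,0,-3],[0,0,0]],[[0,0,-3.5],[0,0,0]],[[0,0,-1],[0,0,0]]]'
python3 - <<'E'
from h import *
a=np.radians(3.9);s=np.array([.468,.214]);R=np.array([[np.cos(a),-np.sin(a)],[np.sin(a),np.cos(a)]])
b=s+R@[-.006,-.006];go([b[0],b[1],.20],np.pi+a)
E
```

```text
clock: 16.25
tcp_pos: [0.5577, -0.1178, 0.1323]
orientation: [0.004, -3.139, -0.001]
contact_force: [0.0, -0.1, 0.4]
grip_width: 0.0398
gripper_force: 0.0
clock: 16.65
tcp_pos: [0.5594, -0.1194, 0.1347]
orientation: [-0.001, 3.139, 0.001]
contact_force: [-0.5, 2.9, 6.8]
grip_width: 0.0107
gripper_force: 51.8
clock: 17.05
tcp_pos: [0.5599, -0.1207, 0.2224]
orientation: [0.001, 3.136, -0.001]
contact_force: [0.3, -0.5, -0.6]
grip_width: 0.0104
gripper_force: 50.9
t17.1 tcp [ 0.5599 -0.1207  0.2224] shift cm [ 9.79 32.83  2.17] turn [-0.001  0.005 -0.069] F [ 0.3 -0.5 -0.6] w 0.0104 yaw 3.141
```

```bash
python3 -m crank '[[[1.07,3.65,0],[0,0,0]],[[1.07,3.65,0],[0,0,0]],[[1.07,3.65,0],[0,0,0]],[[1.07,3.65,0],[0,0,0]],[[1.07,3.65,0],[0,0,0]]]' >/dev/null
python3 -m crank '[[[1.07,3.65,0],[0,0,0]],[[1.07,3.65,0],[0,0,0]],[[1.07,3.65,1],[0,0,0]],[[1.07,3.65,3],[0,0,-0.069]],[[0,0,4],[0,0,0]]]' >/dev/null
python3 -m crank '[[[0,0,2],[0,0,0]],[[0,0,0],[0,0,0]],[[0,0,0],[0,0,0]]]'
python3 - <<'E'
from h import *
a=np.radians(3.9);s=np.array([.4695,.214]);R=np.array([[np.cos(a),-np.sin(a)],[np.sin(a),np.cos(a)]])
b=s+R@[-.006,-.006];go([b[0],b[1],.036],np.pi+a)
p,d,K,C=look("wrist","w8");fences(p,d,K,C)
E
```

```text
clock: 18.35
tcp_pos: [0.4622, 0.2084, 0.1188]
orientation: [0.107, -3.139, 0.001]
contact_force: [0.3, 0.2, -1.2]
grip_width: 0.0107
gripper_force: 50.8
t18.4 tcp [0.4622 0.2084 0.1188] shift cm [-0.17 -0.08  8.28] turn [-0.001 -0.     0.   ] F [ 0.3  0.2 -1.2] w 0.0107 yaw -3.073
blue 4216 1105 rect [525.9 407. ] [102.8  63.6] yaw 3.32 seat(from outer) [524.1 407.3] from rect [522.1 402.8] mark (array([530.7, 412.7]), array([104.2,  58.7]))
yellow 163 635 rect [423.5 230.6] [10.6 18. ] yaw 3.93 seat(from outer) [377.4 205. ] from rect [419.8 226.3] mark (array([426.8, 211.4]), array([11.7, 56.5]))
green 579 815 rect [522.8 114.9] [59.6 48.9] yaw 4.57 seat(from outer) [494. 106.] from rect [519.1 110.6] mark (array([540. , 109.6]), array([80.6, 54.9]))
red 2123 2891 rect [484.1 313. ] [ 58.9 102.6] yaw -1.2 seat(from outer) [481.9 311.5] from rect [480.  309.1] mark (array([490.7, 314.9]), array([ 57.4, 110.9]))
```

```bash
python3 -m crank '[[[-0.15,0,3],[0,0,0]],[[0,0,3],[0,0,0]],[[0,0,1.5],[0,0,0]],[[0,0,0.7],[0,0,0]],[[0,0,0.3],[0,0,0]]]'
python3 -m crank '[[[-0.3,0,0],[0,0,0]],[[-0.3,0,0],[0,0,0]],[[-0.3,0,0],[0,0,0]],[[0,0,0],[0,0,0]]]'
python3 -m crank '[[[0,0.3,0],[0,0,0]],[[0,0.3,0],[0,0,0]],[[0,0.3,0],[0,0,0]],[[0,0,0],[0,0,0]]]'
python3 - <<'E'
from h import *
go([.4695,.214,.033],np.pi+.068)
E
```

```text
clock: 18.9
tcp_pos: [0.4642, 0.2094, 0.0345]
orientation: [-0.108, 3.139, 0.002]
contact_force: [-9.3, -5.4, 39.0]
grip_width: 0.0104
gripper_force: 56.6
clock: 19.3
tcp_pos: [0.4695, 0.21, 0.0346]
orientation: [0.109, -3.134, -0.001]
contact_force: [-11.9, -0.3, 16.0]
grip_width: 0.0106
gripper_force: 53.2
clock: 19.7
tcp_pos: [0.4695, 0.2108, 0.0346]
orientation: [0.099, -3.133, 0.012]
contact_force: [-11.2, -20.2, 23.9]
grip_width: 0.0106
gripper_force: 54.3
t19.7 tcp [0.4695 0.2108 0.0346] shift cm [-0.03  0.32  0.15] turn [-0.008 -0.008 -0.005] F [-11.2 -20.2  23.9] w 0.0106 yaw -3.078
```

```bash
python3 -m crank '[[[0.2,-0.4,-0.15],[0,0,0]],[[0,0,0],[0,0,0]]]'
python3 -m crank '[[[0.2,-0.2,0],[0,0,0]],[[0,0,0],[0,0,0]],[[0,0,0],[0,0,0]]]' 3
python3 -m crank '[[[0,0,-3],[0,0,0]],[[0,0,-4],[0,0,0]],[[0,0,-4],[0,0,0]],[[-3,0,-4],[0,0,0]],[[-4,0,0],[0,0,0]]]' 4
python3 -m crank '[[[0,0,-4],[0,0,0]],[[0,0,0],[0,0,0]]]' 
python3 - <<'E'
from h import *
p,d,K,C=look("wrist","w9"); check(p,d,K,C,["yellow","blue"]);fences(p,d,K,C)
go([.56,-.242,.22],np.pi)
E
```

```text
clock: 19.9
tcp_pos: [0.4695, 0.2106, 0.0356]
orientation: [0.103, -3.138, 0.005]
contact_force: [-3.3, -8.4, 2.7]
grip_width: 0.0106
gripper_force: 51.3
clock: 20.2
tcp_pos: [0.4691, 0.2132, 0.0357]
orientation: [-0.109, 3.138, 0.002]
contact_force: [0.4, 0.5, -0.1]
grip_width: 0.03
gripper_force: 0.0
clock: 20.7
tcp_pos: [0.5411, 0.2197, 0.1916]
orientation: [-0.112, 3.131, 0.01]
contact_force: [1.9, 0.8, 0.7]
grip_width: 0.0403
gripper_force: 0.0
clock: 20.9
tcp_pos: [0.5418, 0.2184, 0.2289]
orientation: [-0.108, 3.133, 0.004]
contact_force: [0.8, 0.4, 0.3]
grip_width: 0.04
gripper_force: 0.0
yellow 3559 544 880
   lid (array([469.6, 212.1]), array([89.4, 45.5]), 2.77) (316.5, 93.5)
   rib (array([469.7, 212. ]), array([38.4, 11.5]), 3.51) (316.0, 95.0)
   rail (array([471.5, 216.5]), array([100.4,  53.5]), 2.86) (321.3431396484375, 95.26429748535156)
blue 2643 515 215
   lid (array([526.6, 408.5]), array([89.2, 46.7]), 3.56) (494.0491027832031, 161.93063354492188)
   rib (array([526.5, 408.4]), array([39.7, 13.9]), 2.97) (504.4839782714844, 167.08799743652344)
   rail (array([528
[... 155 characters left out ...]
3.9 406.6] from rect [523.9 403.6] mark (array([528.5, 410.9]), array([98.5, 54.2]))
yellow 4466 18 rect [470.5 214.8] [100.3  54.5] yaw 2.81 seat(from outer) [467.4 210.6] from rect [466.7 210.6] mark (array([458.2, 190.9]), array([ 42. , 104.9]))
green 875 745 rect [547.3 114.2] [98.5 53.6] yaw 5.13 seat(from outer) [543.8 109.6] from rect [543.7 109.9] mark (array([548.4, 110.5]), array([97.5, 54.2]))
red 1055 1656 rect [484.6 312.8] [ 59.2 100.3] yaw -1.13 seat(from outer) [481.6 311.4] from rect [480.5 308.9] mark (array([483. , 315.4]), array([ 58. , 101.5]))
t20.9 tcp [0.5402 0.2181 0.2272] shift cm [  1.21 -46.04   0.62] turn [0.002 0.004 0.069] F [-0.8  0.5 -0.9] w 0.0402 yaw -3.072
```

View pics/w9.png

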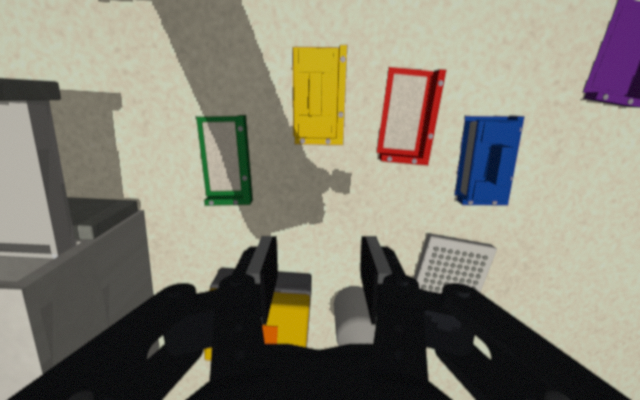

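Yellow is seated with the same lid-to-rail relation as blue. Now red.

```bash
python3 -m crank '[[[0,0,0],[0,0,0.032]],[[0,-3.84,0],[0,0,0]],[[0,-3.84,0],[0,0,0]],[[0,-3.84,0],[0,0,0]],[[0,-3.84,0],[0,0,0]]]' >/dev/null
python3 -m crank '[[[0,-3.84,0],[0,0,0]],[[0,-3.84,0],[0,0,0]],[[0,-3.84,0],[0,0,0]],[[0,-3.84,0],[0,0,0]],[[0,-3.84,0],[0,0,0]]]' >/dev/null
python3 -m crank '[[[0,-3.84,0],[0,0,0]],[[0,-3.84,0],[0,0,0]],[[0,-3.84,0],[0,0,0]],[[0,0,0],[0,0,0]],[[0,0,0],[0,0,0]]]'
python3 - <<'E'
from h import *
p,d,K,C=look("wrist"); troughs(p,d,K,C,["red","green"])
go([.5595,-.242,.133],np.pi+.037)
E
```

```text
clock: 22.45
tcp_pos: [0.5544, -0.2437, 0.2242]
orientation: [0.054, -3.14, -0.001]
contact_force: [-0.6, 1.6, -0.3]
grip_width: 0.0399
gripper_force: 0.0
red ztop 0.150 rib (array([ 558.8, -242.7]), array([40.7, 11.3]), 1.6) lid z 0.128 (array([ 559.5, -242.5]), array([88.4, 45.2]), 2.07)
green ztop 0.150 rib (array([ 559.6, -309.9]), array([40.8, 13.6]), 3.77) lid z 0.128 (array([ 560., -310.]), array([87.6, 44.6]), 3.96)
t22.5 tcp [ 0.5548 -0.2422  0.2243] shift cm [-0.48 -0.01  9.13] turn [ 0.001 -0.001 -0.   ] F [-0.4  0.5  0.1] w 0.0399 yaw -3.105
```

```bash
python3 -m crank '[[[-0.4,0,3],[0,0,0]],[[0,0,3],[0,0,0]],[[0,0,2],[0,0,0]],[[0,0,1],[0,0,0]],[[0,0,0],[0,0,0]]]'
python3 -m crank '[[[0,0,0],[0,0,0]],[[0,0,0],[0,0,0]],[[0,0,0],[0,0,0]],[[0,0,0],[0,0,0]]]' 0 50
python3 -m crank '[[[0,0,-1],[0,0,0]],[[0,0,-3],[0,0,0]],[[0,0,-3.5],[0,0,0]],[[0,0,-1],[0,0,0]]]'
python3 - <<'E'
from h import *
a=np.radians(-1.3);s=np.array([.4817,.312]);R=np.array([[np.cos(a),-np.sin(a)],[np.sin(a),np.cos(a)]])
b=s+R@[-.006,-.006];go([b[0],b[1],.20],np.pi+a)
E
```

```text
clock: 23.0
tcp_pos: [0.5588, -0.2412, 0.1337]
orientation: [0.061, -3.139, -0.002]
contact_force: [-0.5, 0.5, 0.8]
grip_width: 0.04
gripper_force: 0.0
clock: 23.4
tcp_pos: [0.5602, -0.2436, 0.1365]
orientation: [-0.058, 3.139, -0.001]
contact_force: [0.1, 1.2, 6.8]
grip_width: 0.0108
gripper_force: 51.4
clock: 23.8
tcp_pos: [0.5607, -0.2444, 0.224]
orientation: [-0.057, 3.136, -0.003]
contact_force: [1.0, -1.0, -1.6]
grip_width: 0.0104
gripper_force: 50.4
t23.8 tcp [ 0.5607 -0.2444  0.224 ] shift cm [ 6.51 55.33  2.26] turn [-0.002  0.005  0.059] F [ 1.  -1.  -1.6] w 0.0104 yaw -3.105
```

```bash
python3 -m crank '[[[0.43,3.69,0],[0,0,0]],[[0.43,3.69,0],[0,0,0]],[[0.43,3.69,0],[0,0,0]],[[0.43,3.69,0],[0,0,0]],[[0.43,3.69,0],[0,0,0]]]' >/dev/null
python3 -m crank '[[[0.43,3.69,0],[0,0,0]],[[0.43,3.69,0],[0,0,0]],[[0.43,3.69,0],[0,0,0]],[[0.43,3.69,0],[0,0,0]],[[0.43,3.69,0],[0,0,0]]]' >/dev/null
python3 -m crank '[[[0.43,3.69,0],[0,0,0]],[[0.43,3.69,0],[0,0,0]],[[0.43,3.69,0],[0,0,0]],[[0.43,3.69,0],[0,0,0]],[[0.43,3.69,0],[0,0,0]]]' >/dev/null
python3 -m crank '[[[0,0,3],[0,0,0.059]],[[0,0,4],[0,0,0]],[[0,0,3],[0,0,0]],[[0,0,0],[0,0,0]],[[0,0,0],[0,0,0]]]'
python3 - <<'E'
from h import *
p,d,K,C=look("wrist","w10");check(p,d,K,C,["red"])
a=np.radians(-1.3);s=np.array([.4829,.312]);R=np.array([[np.cos(a),-np.sin(a)],[np.sin(a),np.cos(a)]])
b=s+R@[-.006,-.006];go([b[0],b[1],.037],np.pi+a)
E
```

```text
clock: 25.8
tcp_pos: [0.4742, 0.3072, 0.1202]
orientation: [-0.035, -3.141, 0.001]
contact_force: [-0.4, 0.3, -1.3]
grip_width: 0.0106
gripper_force: 50.3
red 0 0 156
   rail (array([440.6, 340.7]), array([10.1,  7.6]), 0.63) (361.0, 148.5)
t25.9 tcp [0.475  0.3077 0.1212] shift cm [-0.17 -0.16  8.42] turn [0.001 0.001 0.   ] F [-0.2 -0.2 -1.4] w 0.0105 yaw 3.119
```

View pics/w10.png

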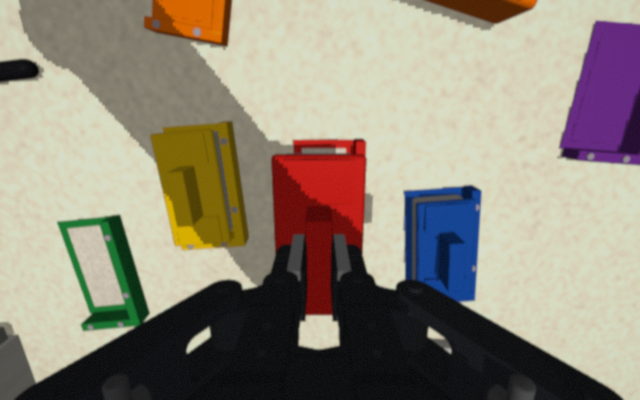

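Red trough (320,190) hangs over the red fence, with its side-rail end at (361,148), as expected.

```bash
python3 -m crank '[[[-0.15,-0.1,3],[0,0,0]],[[0,0,3],[0,0,0]],[[0,0,1.4],[0,0,0]],[[0,0,0.6],[0,0,0]],[[0,0,0.3],[0,0,0]]]'
python3 -m crank '[[[-0.3,0,0],[0,0,0]],[[-0.3,0,0],[0,0,0]],[[-0.3,0,0],[0,0,0]],[[0,0,0],[0,0,0]]]'
python3 -m crank '[[[0,0.3,0],[0,0,0]],[[0,0.3,0],[0,0,0]],[[0,0.3,0],[0,0,0]],[[0,0,0],[0,0,0]]]'
python3 - <<'E'
from h import *
go([.4829,.312,.036],np.pi-.0227)
E
```

```text
clock: 26.35
tcp_pos: [0.4765, 0.3069, 0.0378]
orientation: [0.034, 3.14, 0.002]
contact_force: [-0.5, -1.4, -1.1]
grip_width: 0.0106
gripper_force: 50.3
clock: 26.75
tcp_pos: [0.483, 0.3067, 0.0374]
orientation: [-0.033, -3.138, 0.0]
contact_force: [-6.6, 1.5, 3.2]
grip_width: 0.0107
gripper_force: 50.9
clock: 27.15
tcp_pos: [0.4831, 0.3121, 0.0369]
orientation: [-0.036, -3.137, 0.007]
contact_force: [-5.5, -6.3, 4.7]
grip_width: 0.0106
gripper_force: 51.1
t27.1 tcp [0.4831 0.3121 0.0369] shift cm [ 0.02 -0.01  0.09] turn [-0.005 -0.005 -0.   ] F [-5.5 -6.3  4.7] w 0.0106 yaw 3.119
```

```bash
python3 -m crank '[[[-0.1,0.1,0.05],[0,0,0]],[[0,0,0],[0,0,0]]]'
python3 -m crank '[[[0.3,-0.3,0],[0,0,0]],[[0,0,0],[0,0,0]],[[0,0,0],[0,0,0]]]' 3
python3 -m crank '[[[0,0,-3],[0,0,0]],[[0,0,-4],[0,0,0]],[[0,0,-4],[0,0,0]],[[-3,0,-4],[0,0,0]],[[-4,0,-4],[0,0,0]]]' 4
python3 -m crank '[[[0,0,0],[0,0,0]],[[0,0,0],[0,0,0]]]' 
python3 - <<'E'
from h import *
p,d,K,C=look("wrist","w11"); check(p,d,K,C,["red","yellow","blue"]);fences(p,d,K,C)
go([.56,-.31,.224],np.pi+.067)
E
```

```text
clock: 27.35
tcp_pos: [0.483, 0.3121, 0.0368]
orientation: [-0.036, -3.134, 0.009]
contact_force: [-11.2, -10.3, 12.2]
grip_width: 0.0105
gripper_force: 52.2
clock: 27.65
tcp_pos: [0.4837, 0.3141, 0.0372]
orientation: [0.034, 3.14, 0.002]
contact_force: [0.8, 0.1, 0.4]
grip_width: 0.0302
gripper_force: 0.0
clock: 28.15
tcp_pos: [0.5485, 0.3132, 0.2249]
orientation: [0.03, 3.14, 0.003]
contact_force: [1.4, 1.4, -0.2]
grip_width: 0.0398
gripper_force: 0.0
clock: 28.35
tcp_pos: [0.5494, 0.3121, 0.2228]
orientation: [0.036, 3.139, 0.002]
contact_force: [0.3, -0.4, -0.7]
grip_width: 0.04
gripper_force: 0.0
red 3597 566 776
   lid (array([484.1, 313.2]), array([45.7, 89.5]), 88.87) (317.0, 102.0)
   rib (array([483.8, 313. ]), array([11.5, 39.1]), 88.71) (316.9999694824219, 103.49998474121094)
   rail (array([485.7, 317.3]), array([ 52.9, 100. ]), 89.01) (322.2547912597656, 102.995361328125)
yellow 3508 606 1001
   lid (array([469.9, 212.7]), array([89.4, 45.8]), 3.26) (215.31997680664062, 89.73999786376953)
   rib (array([469.8, 212.5]), array([39.8, 12.7]), 3.24) (208.73580932617188, 90.
[... 451 characters left out ...]
23.1 406.7] from rect [523.1 407.4] mark (array([527.3, 408.2]), array([98.6, 50. ]))
yellow 4608 299 rect [470.4 214.7] [100.3  58.9] yaw 3.04 seat(from outer) [467.  212.5] from rect [466.6 210.5] mark (array([469.2, 211.2]), array([101. ,  60.3]))
green 925 829 rect [547.1 115.9] [98.2 55.8] yaw 4.92 seat(from outer) [543.3 111.9] from rect [543.5 111.6] mark (array([548.2, 110.4]), array([97.9, 53.4]))
red 4402 42 rect [484.7 315.6] [54.1 99.9] yaw -1.04 seat(from outer) [480.6 311.5] from rect [480.6 311.7] mark (array([470.4, 292.6]), array([ 42.3, 103. ]))
t28.4 tcp [0.5477 0.3121 0.2213] shift cm [ -2.58 -62.17  -0.27] turn [ 0.    -0.001 -0.089] F [-0.   0.4 -0.3] w 0.0400 yaw 3.120
```

Red is seated and square. Now green.

```bash
python3 -m crank '[[[-0.15,-3.66,0],[0,0,0]],[[-0.15,-3.66,0],[0,0,0]],[[-0.15,-3.66,0],[0,0,0]],[[-0.15,-3.66,0],[0,0,0]],[[-0.15,-3.66,0],[0,0,0]]]' >/dev/null
python3 -m crank '[[[-0.15,-3.66,0],[0,0,0]],[[-0.15,-3.66,0],[0,0,0]],[[-0.15,-3.66,0],[0,0,0]],[[-0.15,-3.66,0],[0,0,0]],[[-0.15,-3.66,0],[0,0,0]]]' >/dev/null
python3 -m crank '[[[-0.15,-3.66,0],[0,0,0]],[[-0.15,-3.66,0],[0,0,0]],[[-0.15,-3.66,0],[0,0,0]],[[-0.15,-3.66,0],[0,0,0]],[[-0.15,-3.66,0],[0,0,0]]]' >/dev/null
python3 -m crank '[[[-0.15,-3.66,0],[0,0,0]],[[-0.15,-3.66,0],[0,0,0]],[[0,0,0],[0,0,-0.089]],[[0,0,0],[0,0,0]],[[0,0,0],[0,0,0]]]'
python3 - <<'E'
from h import *
p,d,K,C=look("wrist"); troughs(p,d,K,C,["green"])
go([.5595,-.31,.133],np.pi+.067)
E
```

```text
clock: 30.4
tcp_pos: [0.5598, -0.3088, 0.2205]
orientation: [0.105, -3.138, -0.003]
contact_force: [0.6, 0.8, -0.3]
grip_width: 0.0401
gripper_force: 0.0
green ztop 0.150 rib (array([ 559.9, -311.4]), array([40.3, 11.4]), 3.79) lid z 0.128 (array([ 560.2, -311.1]), array([87.2, 44.2]), 3.7)
t30.4 tcp [ 0.5601 -0.3087  0.2208] shift cm [ 0.06 -0.14  8.78] turn [ 0.002 -0.001  0.   ] F [-0.2 -0.1  0.2] w 0.0401 yaw -3.074
```

```bash
python3 -m crank '[[[0,-0.2,3],[0,0,0]],[[0,0,3],[0,0,0]],[[0,0,2],[0,0,0]],[[0,0,0.7],[0,0,0]],[[0,0,0],[0,0,0]]]'
python3 -m crank '[[[0,0,0],[0,0,0]],[[0,0,0],[0,0,0]],[[0,0,0],[0,0,0]],[[0,0,0],[0,0,0]]]' 0 50
python3 -m crank '[[[0,0,-1],[0,0,0]],[[0,0,-3],[0,0,0]],[[0,0,-3.5],[0,0,0]],[[0,0,-1],[0,0,0]]]'
python3 - <<'E'
from h import *
a=np.radians(4.3);s=np.array([.5455,.1085]);R=np.array([[np.cos(a),-np.sin(a)],[np.sin(a),np.cos(a)]])
b=s+R@[-.007,-.007];go([b[0],b[1],.20],np.pi+a)
E
```

```text
clock: 30.95
tcp_pos: [0.56, -0.3113, 0.134]
orientation: [0.107, -3.138, -0.002]
contact_force: [-0.4, -0.4, 0.7]
grip_width: 0.0398
gripper_force: 0.0
clock: 31.35
tcp_pos: [0.561, -0.3128, 0.1361]
orientation: [-0.106, 3.138, -0.001]
contact_force: [-0.6, 2.3, 5.3]
grip_width: 0.0108
gripper_force: 52.6
clock: 31.75
tcp_pos: [0.5616, -0.3143, 0.2242]
orientation: [-0.104, 3.135, -0.004]
contact_force: [0.0, -0.2, -0.3]
grip_width: 0.0108
gripper_force: 51.9
t31.8 tcp [ 0.5616 -0.3143  0.2242] shift cm [-0.5  41.59  2.3 ] turn [-0.003  0.005 -0.009] F [ 0.  -0.2 -0.3] w 0.0108 yaw -3.075
```

```bash
python3 -m crank '[[[-0.04,3.47,0],[0,0,0]],[[-0.04,3.47,0],[0,0,0]],[[-0.04,3.47,0],[0,0,0]],[[-0.04,3.47,0],[0,0,0]],[[-0.04,3.47,0],[0,0,0]]]' >/dev/null
python3 -m crank '[[[-0.04,3.47,0],[0,0,0]],[[-0.04,3.47,0],[0,0,0]],[[-0.04,3.47,0],[0,0,0]],[[-0.04,3.47,0],[0,0,0]],[[-0.04,3.47,0],[0,0,0]]]' >/dev/null
python3 -m crank '[[[-0.04,3.47,0],[0,0,0]],[[-0.04,3.47,0],[0,0,0]],[[0,0,4],[0,0,0]],[[0,0,4],[0,0,0]],[[0,0,2],[0,0,0]]]' >/dev/null
python3 -m crank '[[[0,0,0],[0,0,0]],[[0,0,0],[0,0,0]]]'
python3 - <<'E'
from h import *
p,d,K,C=look("wrist","w12");check(p,d,K,C,["green"])
a=np.radians(4.3);s=np.array([.5455,.1085]);R=np.array([[np.cos(a),-np.sin(a)],[np.sin(a),np.cos(a)]])
b=s+R@[-.007,-.007];go([b[0],b[1],.037],np.pi+a)
E
```

```text
clock: 33.45
tcp_pos: [0.5372, 0.1028, 0.1202]
orientation: [0.105, -3.14, 0.001]
contact_force: [0.3, 0.2, -0.6]
grip_width: 0.0108
gripper_force: 51.8
green 0 0 122
   rail (array([500.7, 131.3]), array([9.3, 6.9]), 5.63) (358.5, 148.0)
t33.5 tcp [0.538 0.103 0.121] shift cm [-0.08 -0.21  8.4 ] turn [ 0.     0.002 -0.008] F [ 0.4 -0.3 -1.2] w 0.0106 yaw -3.075
```

View pics/w12.png

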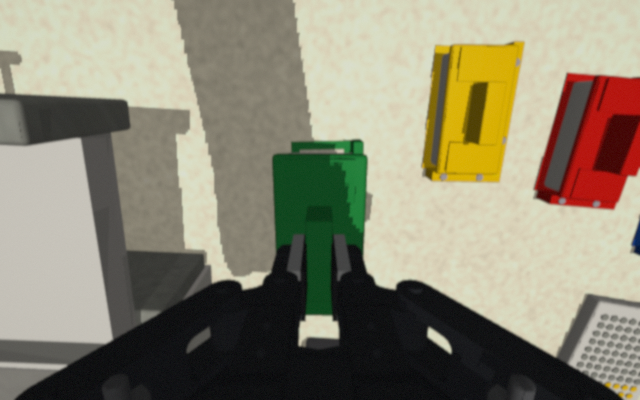

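Green trough (320,190) is over the green fence, rail end at (358,148), as before.

```bash
python3 -m crank '[[[-0.05,-0.2,3],[0,0,-0.008]],[[0,0,3],[0,0,0]],[[0,0,1.4],[0,0,0]],[[0,0,0.6],[0,0,0]],[[0,0,0.35],[0,0,0]]]'
python3 -m crank '[[[-0.3,0,0],[0,0,0]],[[-0.3,0,0],[0,0,0]],[[-0.4,0,0],[0,0,0]],[[0,0,0],[0,0,0]]]'
python3 -m crank '[[[0,0.3,0],[0,0,0]],[[0,0.3,0],[0,0,0]],[[0,0.4,0],[0,0,0]],[[0,0,0],[0,0,0]]]'
python3 - <<'E'
from h import *
go([.5455,.108,.036],np.pi+.075)
E
```

```text
clock: 34.0
tcp_pos: [0.5386, 0.1012, 0.0371]
orientation: [-0.118, 3.138, 0.001]
contact_force: [-0.3, -0.1, -1.2]
grip_width: 0.0107
gripper_force: 51.8
clock: 34.4
tcp_pos: [0.5474, 0.1019, 0.0367]
orientation: [0.118, -3.138, -0.0]
contact_force: [-2.4, -0.5, 0.4]
grip_width: 0.0106
gripper_force: 52.1
clock: 34.8
tcp_pos: [0.5472, 0.1075, 0.0365]
orientation: [-0.116, 3.139, -0.008]
contact_force: [-1.9, -10.5, 2.5]
grip_width: 0.0107
gripper_force: 52.3
t34.8 tcp [0.5472 0.1075 0.0365] shift cm [0.17 0.06 0.05] turn [-0.005 -0.    -0.001] F [ -1.9 -10.5   2.5] w 0.0107 yaw -3.068
```

Only a light x contact so far, so I'll push a little more in +x, then release and check.

```bash
python3 -m crank '[[[-0.2,0,0.05],[0,0,0]],[[-0.2,0,0],[0,0,0]],[[0,0,0],[0,0,0]]]'
python3 -m crank '[[[0.3,-0.3,0],[0,0,0]],[[0,0,0],[0,0,0]],[[0,0,0],[0,0,0]]]' 3
python3 -m crank '[[[0,0,-3],[0,0,0]],[[0,0,-4],[0,0,0]],[[0,0,-4],[0,0,0]],[[-3,0,-4],[0,0,0]],[[-4,0,-4],[0,0,0]]]' 4
python3 -m crank '[[[0,0,0],[0,0,0]],[[0,0,0],[0,0,0]]]' 
python3 - <<'E'
from h import *
p,d,K,C=look("wrist","w13"); check(p,d,K,C,["green","red","yellow","blue"])
go([.40,-.18,.24],np.pi/2+.02);print(monitor.get_obs()["joints"].round(2))
E
```

```text
clock: 35.1
tcp_pos: [0.5473, 0.1074, 0.036]
orientation: [0.115, -3.131, 0.007]
contact_force: [-13.3, -11.2, 17.3]
grip_width: 0.0106
gripper_force: 54.4
clock: 35.4
tcp_pos: [0.5492, 0.1099, 0.0362]
orientation: [-0.119, 3.137, 0.001]
contact_force: [0.3, 0.5, 0.6]
grip_width: 0.0301
gripper_force: 0.0
clock: 35.9
tcp_pos: [0.6139, 0.1149, 0.2241]
orientation: [-0.12, 3.137, 0.002]
contact_force: [1.2, 0.4, -0.4]
grip_width: 0.0403
gripper_force: 0.0
clock: 36.1
tcp_pos: [0.6144, 0.1146, 0.2219]
orientation: [-0.119, 3.137, 0.001]
contact_force: [-0.6, -0.4, -0.1]
grip_width: 0.0401
gripper_force: 0.0
green 3580 557 644
   lid (array([548. , 109.1]), array([88.4, 45.5]), 5.01) (317.0, 100.5)
   rib (array([547.4, 108.7]), array([38.9, 11.4]), 4.59) (317.0, 101.5)
   rail (array([548.6, 113.5]), array([97.7, 50.7]), 4.34) (322.5929870605469, 101.00215911865234)
red 3584 743 479
   lid (array([484.1, 311.7]), array([47.1, 90.2]), 88.85) (532.5816040039062, 47.889896392822266)
   rib (array([484.3, 311.5]), array([14.2, 40.4]), 88.58) (547.5094604492188, 46.21699523925781)
   rail (a
[... 198 characters left out ...]
05456543)
   rib (array([472.1, 210.9]), array([35.2, 12.9]), 3.23) (439.180908203125, 21.962461471557617)
   rail (array([483.8, 216.3]), array([77.1, 53.9]), 2.91) (446.8122253417969, 53.03384780883789)
blue 3087 537 185
   lid (array([527.3, 406.5]), array([88.4, 46.6]), 4.34) (612.9121704101562, 102.72299194335938)
   rib (array([527.5, 406.9]), array([39.2, 13.8]), 3.02) (633.4811401367188, 105.06602478027344)
   rail (array([575. , 414.5]), array([ 5.5, 54.8]), 2.23) (596.989013671875, 150.2958984375)
t36.1 tcp [0.6128 0.1143 0.2204] shift cm [ 23.45 -27.74  -1.94] turn [-1.000e-03 -1.000e-03  1.627e+00] F [-1.2  0.3 -0.5] w 0.0402 yaw -3.066
[-0.59  0.42  0.41  1.72 -0.19  1.04  1.53]
```

Green is seated. I'll close the fingers, come down in front of the handle and push the drawer shut.

```bash
python3 -m crank '[[[0,0,0],[0,0,0.055]],[[2.6,-3.7,0],[0,0,0]],[[2.6,-3.7,0],[0,0,0]],[[2.6,-3.7,0],[0,0,0]],[[2.6,-3.7,0],[0,0,0]]]' 0 30 >/dev/null
python3 -m crank '[[[2.6,-3.7,0],[0,0,0]],[[2.6,-3.7,0],[0,0,0]],[[2.6,-3.7,0],[0,0,0]],[[2.6,-3.7,0],[0,0,0]],[[0,0,0],[0,0,0]]]' >/dev/null
python3 -m crank '[[[0,0,0],[0,0,0]],[[0,0,0],[0,0,0]]]'
python3 - <<'E'
from h import *
p,d,K,C=look("top");X=cloud(d,K,C)
m=(abs(X[...,2]-.134)<.012)&(X[...,0]<.458)&(X[...,0]>.4)&(X[...,1]<-.1)&(X[...,1]>-.27);print(m.sum(),rect(X[m]) if m.sum() else '')
go([.412,-.1865,.122],np.pi+.02);print(monitor.get_obs()["joints"].round(2))
E
```

```text
clock: 37.35
tcp_pos: [0.4113, -0.1848, 0.2205]
orientation: [0.035, -3.14, -0.001]
contact_force: [0.3, 0.7, -0.3]
grip_width: 0.0
gripper_force: 0.0
101 (array([ 445.8, -162.5]), array([82.1, 19.5]), 89.12)
t37.4 tcp [ 0.4117 -0.1847  0.2206] shift cm [-0.04 -0.18  9.86] turn [ 0.    -0.001  0.003] F [-0.4  0.1  0.4] w -0.0002 yaw -3.119
[-0.26  0.12  0.59  2.11 -0.08  0.94  1.97]
```

```bash
python3 -m crank '[[[0,0,3],[0,0,0]],[[0,0,3],[0,0,0]],[[0,0,2.5],[0,0,0]],[[0,0,1.3],[0,0,0]],[[0,0,0],[0,0,0]]]'
python3 -m crank '[[[-1,0,0],[0,0,0]],[[-2,0,0],[0,0,0]],[[-2,0,0],[0,0,0]],[[-2,0,0],[0,0,0]],[[-2,0,0],[0,0,0]]]'
python3 -m crank '[[[-2,0,0],[0,0,0]],[[-1.5,0,0],[0,0,0]],[[-1,0,0],[0,0,0]],[[0,0,0],[0,0,0]]]'
python3 - <<'E'
from h import *
go([.554,-.1841,.122],np.pi+.02)
E
```

```text
clock: 37.9
tcp_pos: [0.4105, -0.1847, 0.1213]
orientation: [0.036, -3.137, -0.001]
contact_force: [-1.0, 0.2, 0.3]
grip_width: -0.0001
gripper_force: 0.0
clock: 38.4
tcp_pos: [0.503, -0.1839, 0.124]
orientation: [-0.034, 3.141, 0.0]
contact_force: [-1.5, -1.2, -0.9]
grip_width: 0.0005
gripper_force: 0.9
clock: 38.8
tcp_pos: [0.5487, -0.1829, 0.1239]
orientation: [-0.035, 3.139, -0.001]
contact_force: [0.5, -0.4, 0.2]
grip_width: 0.0
gripper_force: 0.0
t38.8 tcp [ 0.5487 -0.1829  0.1239] shift cm [-0.53 -0.13  0.2 ] turn [-0.     0.002  0.002] F [ 0.5 -0.4  0.2] w 0.0000 yaw -3.119
```

```bash
python3 -m crank '[[[-0.3,0,0],[0,0,0]],[[-0.3,0,0],[0,0,0]],[[-0.2,0,0],[0,0,0]],[[0,0,0],[0,0,0]]]'
python3 -m crank '[[[-0.2,0,0],[0,0,0]],[[-0.2,0,0],[0,0,0]],[[-0.2,0,0],[0,0,0]],[[0,0,0],[0,0,0]]]'
```

```text
clock: 39.2
tcp_pos: [0.5537, -0.1835, 0.1232]
orientation: [0.031, -3.14, -0.001]
contact_force: [-2.2, 1.2, 0.2]
grip_width: 0.0005
gripper_force: 1.0
clock: 39.6
tcp_pos: [0.5541, -0.1837, 0.1225]
orientation: [0.028, -3.13, -0.005]
contact_force: [-18.0, 1.9, 14.7]
grip_width: 0.0001
gripper_force: 9.2
```

The drawer is at its stop. Back off, rise, and do a last check of everything.

```bash
python3 -m crank '[[[1,0,0],[0,0,0]],[[2,0,0],[0,0,0]],[[2,0,0],[0,0,0]],[[0,0,-4],[0,0,0]],[[0,0,-4],[0,0,0]]]'
python3 -m crank '[[[-1,4,-4],[0,0,0]],[[-0.8,4.5,-3],[0,0,0]],[[-0.8,4.5,0],[0,0,0]],[[-0.8,4.5,0],[0,0,0]],[[-0.8,4.5,0],[0,0,0]]]' >/dev/null
python3 -m crank '[[[-0.8,4.5,0],[0,0,0]],[[-0.8,4.5,0],[0,0,0]],[[-0.8,4.5,0],[0,0,0]],[[-0.8,4.5,0],[0,0,0]],[[-0.8,4.5,0],[0,0,0]]]' >/dev/null
python3 -m crank '[[[0,0,0],[0,0,0]],[[0,0,0],[0,0,0]]]'
python3 - <<'E'
from h import *
p,d,K,C=look("wrist","w14"); check(p,d,K,C,["green","red","yellow","blue"])
p,d,K,C=look("top");X=cloud(d,K,C)
m=(abs(X[...,2]-.134)<.02)&(X[...,0]>.38)&(X[...,0]<.62)&(X[...,1]<-.1)&(X[...,1]>-.27);print("handle",m.sum(),rect(X[m]),X[m][:,0].min())
cv2.imwrite("pics/t14.png",cv2.resize(p[90:290,160:480,::-1],(800,500)))
E
```

```text
clock: 40.1
tcp_pos: [0.5091, -0.1842, 0.2035]
orientation: [0.03, -3.14, -0.0]
contact_force: [1.4, -0.0, 1.3]
grip_width: -0.0002
gripper_force: 0.0
clock: 41.3
tcp_pos: [0.5813, 0.2548, 0.265]
orientation: [-0.036, 3.141, 0.0]
contact_force: [1.6, -1.0, 1.2]
grip_width: -0.0002
gripper_force: 0.0
green 2369 431 633
   lid (array([547.8, 110.7]), array([89.5, 45. ]), 5.07) (193.97764587402344, 127.85557556152344)
   rib (array([547.8, 110.1]), array([39.8, 12.8]), 4.95) (186.60549926757812, 130.4816436767578)
   rail (array([555.4, 133.3]), array([ 46.7, 109.6]), 69.99) (207.5, 127.5)
red 2969 473 613
   lid (array([484.4, 313. ]), array([45.9, 89.3]), 88.79) (373.0772399902344, 73.72632598876953)
   rib (array([484. , 312.9]), array([12.3, 39.6]), 88.97) (375.7171936035156, 73.11064910888672)
   rail (array([486.4, 317.4]), array([ 52.4, 101.3]), 88.75) (375.60107421875, 75.56498718261719)
yellow 3111 489 825
   lid (array([470.2, 212.2]), array([89.5, 45.8]), 3.23) (280.9134216308594, 57.594844818115234)
   rib (array([470.3, 212.1]), array([39.5, 12.2]), 3.76) (279.02484130859375, 56.36035919189453)
   rail (array([471.3, 217.8]), array([101.5,  52.8]), 1.33) (288.5, 59.5)
blue 2555 457 298
   lid (array([527.2, 408.9]), array([89.6, 46.3]), 3.42) (453.3363342285156, 115.45575714111328)
   rib (array([527.1, 408.7]), array([39.6, 13.3]), 3.86) (461.036865234375, 117.50273132324219)
   rail (array([529.1, 412.9]), array([98.8, 52.6]), 3.35) (467.68060302734375, 123.78201293945312)
handle 298 (array([ 590.2, -186.2]), array([ 48.2, 168.6]), 2.04) 0.565677233372627
```

View pics/w14.png

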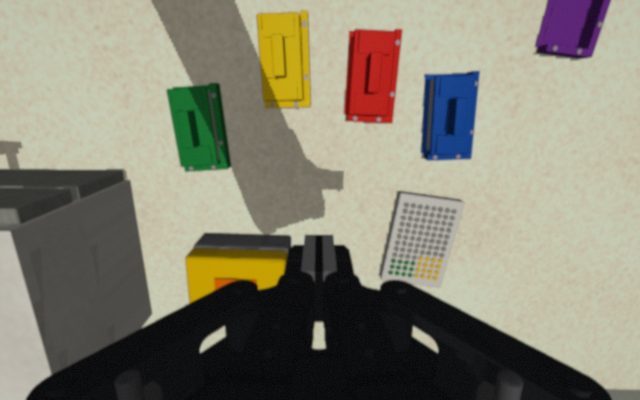

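View pics/t14.png

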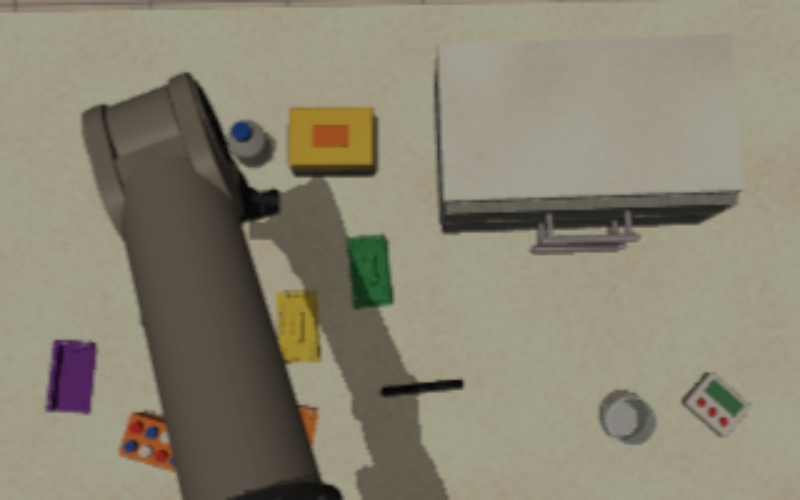

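```bash
python3 -c "
import cv2;p=cv2.imread('pics/w13.png');cv2.imwrite('pics/w13c.png',cv2.resize(p[30:170,250:390],(600,600),interpolation=cv2.INTER_CUBIC))"
```

```text
(no output)
```

View pics/w13c.png

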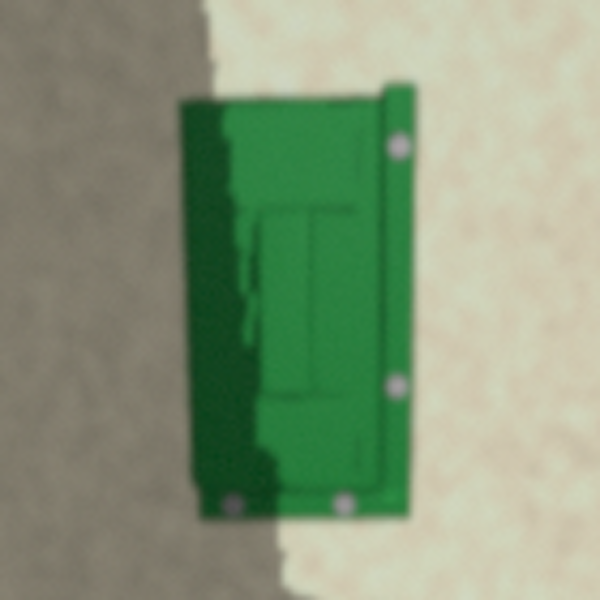

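The crop shows green's lid running parallel to and against the side rail (383,100)–(380,490) and the end rail (row 490). All is in place, so I'll hand in.

```bash
python3 -c "
from bench import r;print(r.hand_in())"
```

```text
the job is handed in; nothing more can be done
None
```

I handed the job in: blue, yellow, green and red troughs are flush in their fences, grey is left in the shut drawer and I moved no bystanders, but a brief 164 N contact reading while lowering onto the handle exceeded the 120 N wrist limit and may fail the run.

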